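# Clamp a needle valve in the crank vise

### The job

Stand the brass needle valve upright on the bed of the vise with its two ports pointing along the jaws, then take the crank by its black turning grip and wind it clockwise in one steady go, without letting go on the way, until the jaws hold the valve body firmly enough to put a spanner to it, but without bruising the brass. Then leave go of the crank with the valve clamped, square and down on the bed, and leave the other things on the bench alone.

Things in the scene. Friction and masses are not known exactly. Their poses are not given: they have to be found in the camera images.
- valve: Brass needle valve, about 0.45 kg, loose, upright. Square body 46 mm along its x, 36 mm across its y (the flats for the jaws), 40 mm tall; round ports stick out along +x and -x to 42 mm from the centre, axis 21 mm up. Above: 28 mm thick neck and, from 50 to 84 mm above the underside, a round black knob 28 mm thick, which is the place to hold it. Origin: centre of the underside; z up.
- vise: Grey machine vise on a dark steel riser, bolted to the bench. Its x runs along the jaws (100 mm wide), its y along the screw: crank at the -y end, fixed jaw at the +y end. Origin: on the bench, under the middle of the bed. The bed is 135 mm above the bench, the jaws rise to 172 mm. A 24 mm slot runs along y in the bed; the work stands across it.
- bed (a point): Point on top of the vise's flat bed straight above the vise's origin (135 mm above the bench); axes as the vise's. The work is stood here.
- fixed_face (a point): Middle of the lower edge of the fixed jaw's clamping face, on the bed, nominally 30 mm to the +y side of bed; axes as the vise's. The true face is that of a soft grey plastic liner packed out with shims, up to 3.5 mm nearer or farther than this point, differently each time: where the jaws bite has to be felt.
- jaw: Movable jaw of the vise; it only slides along the vise's y, driven by the crank. Origin: on the bed, middle of the lower edge of its clamping face (a soft plastic liner too). The gap to fixed_face is 66 mm when the crank reads 0 and closes by 10 mm for each turn. Firm clamping is 110 N or more on the valve; over 400 N bruises the brass.
- hub (a point): Point on the crank's axis of turning (120 mm above the bench), in the plane of the middle of the grip; axes as the vise's. The crank turns about its y and is balanced by a round weight opposite the grip. It drags evenly, 4.3 N at the grip and a little more when fast (at rest the drag can hide as much push either way); it stays where it is left and holds at least 180 N of clamping.
- grip: The crank's black round grip, 22 mm thick, 90 mm long, level and parallel to the vise's y, spinning freely on its pin. Origin: its middle. It goes round hub on a circle of 70 mm radius. From its middle to the crank's arm and weight are 45 mm clear; its other end is free: from above it can be pinched across (fingers closing along the vise's x) at the middle or up to 25 mm further out (-y).
- crank (a joint): Crank angle, rad: 0 with the grip straight above the hub, 1.57 with it towards the vise's +x, 3.14 below; starts in 0 to 6.28. Growing values close the jaws (clockwise seen from the crank's end). Once the jaws have the work, the push at the grip grows above the drag by 1 N per 44 N of clamping: firm (+2.5 N) within about 0.3 rad, bruised (+9 N) by about 0.6 rad of further turning.
- union: Bystander: a small upright brass hexagon fitting, 30 mm wide, 34 mm tall. Origin: centre of its underside.
- leak_fluid: Bystander: a white bottle, 60 mm thick, 150 mm tall, upright. Origin: centre of its underside.
- spanner: Bystander: a steel spanner, 180 mm long, lying flat.
- gauge: Bystander: a round pressure gauge lying face up, 64 mm wide, 24 mm thick, with a brass stem. Origin: centre of its underside.
There are look-alikes about, which are no part of the job. What is meant by the valve is not purple, and is the larger of those in its own colour.

How it is judged:
By the outcome, as a careful person would: the job done as asked, in the order asked, and still so for the second after the job is handed in, with the robot touching nothing.
It also fails if it takes over 72 s, if anything falls off the work surface, if the arm or the gripper's body presses on something with over 40 N, if the wrist force passes 120 N, or if a joint passes its speed limit or range.

### The arm

A 6-joint arm with a two-finger parallel gripper is mounted at the origin on the work surface. World frame = base frame: x ahead of the robot, y to its left, z up, the work surface at z = 0. Lengths are in m, angles in rad, forces in N, time in s.
With the tool pointing down it reaches from about 0.3 to 0.875 m from the base axis. Payload 6.4 kg.
Tool frame: the origin (TCP) lies between the finger pads; the fingertips stand 17 mm ahead of it and the grasp point (between the pads) lies 2 mm behind it; x points along the fingers, z is the direction in which the jaws open and shut, and the axes are right-handed (so a half turn about x gives the same grasp; the last joint's range is limited). The gripper opens to 88 mm and grips with 3 to 60 N. Pads are 18 mm wide; open, the fingers measure 123 mm over their backs; the gripper's body (75 mm by 187 mm) begins 45 mm behind the grasp point.
Start: joints at [-1.481, 0.181, 1.607, -0, 1.354, -0.206], TCP at [0.168, -0.55, 0.231] pointing down, gripper open.
Joint ranges: [-2.99, 2.99], [-0.89, 2.07], [0.3, 2.58], [-1.14, 4.28], [0, 2.63], [-3.12, 3.12]. Speed limits (rad/s): [2.57, 2.57, 3.01, 3.14, 3.14, 3.14].

### API

Orientations are given as a rotation vector (axis times angle).
In Python, from rig import state, snapshot, finish_job, spot_in gives the robot as it stands.
- The arm moves only by the shell command python3 -m handwheel 'ROWS'. ROWS is a JSON object of lists of equal length, an entry for each row: "offset": the shift along the tool's x, y, z in mm, a list of three; "dr": the turn, a rotation vector about the tool's x, y, z in degrees, a list of three; "fingers": the finger opening in mm, from 0 to 88.1. A call has 1 to 10 rows; each row shifts and turns the commanded pose from where the row before left it, along the tool's axes as they then stand; what a row does not reach is not made up. A row lasts 1/8 s, in which the tool goes at most 62.5 mm and 10.7 degrees, less where a joint would pass 70% of its speed; a pose out of reach is approached as far as the arm can. A call with a gripper value outside its range is refused whole. The fingers move at their own pace and stop on an object; the grip force is fixed at half the most. Time passes only in rows, so rows that do not move let the fingers close. It gives the time, the measured TCP pose, the force and the opening at its end, in the units of the state.
- state(): the state, without advancing time (a new reading comes with each control period).
- snapshot(name): name is "scene" or "top"; returns a dict with "frame" (480x640x3 uint8, blue, green, red), "depth" (480x640 float32, m along the optical axis (not along the pixel's ray), 0 where there is no reading), "fovy" (degrees; the focal length in pixels is half the picture's height over the tangent of half this angle, whatever the lens; pixels are square), "cx", "cy" (the principal point, pixels), "rvec" (rotation vector, rad) and "tvec" (3), from world to camera coordinates, as OpenCV has them. Camera axes: x right, y down, z forward; pixel columns grow to the right and rows downward; lengths in m; the calibration is good to about 2 mm. A picture is of the moment at which its call begins.
- finish_job(): hands the job in, once; it reports no verdict.
Trained networks look in a picture, given as the dict that the camera call returned (one of the last four; its "shot" number tells which), for a name from the list of things; names that differ only in an ending like _2 or _b are one class to them, and where a whole thing is asked for, a point or a joint stands for the part that bears it (a point fixed in the world has none). Each returns a list of dicts, best first, with "p" (0 to 1); they miss things now and then, are a little off and sometimes report something else, mostly with a low value. They report only what shows in the picture. A call takes as long as a camera call. They do not tell look-alikes from the thing itself.
- spot_in(picture, target): "bbox" ([centre column, centre row, width, height] in pixels, round what is visible of it).
The state is a dict: "time": time; "joint_positions": joint angles; "joint_vel": joint speeds; "joint_torque": joint torques, N m; "ee_pos": TCP position; "ee_rot": TCP orientation; "ft_force": force on the tool from outside, world axes, zero at the start; "torque": the same for the moment, N m; "width": finger opening in m.
Only numpy, scipy, OpenCV 4.12 (cv2) and the standard library are available. Lean on these libraries where they do the work, as an engineer would, in place of code of your own. Each camera call takes 0.05 s, during which the arm holds its last target. There are 200 camera calls.

## Working session

There is one attempt and no reset: what is moved stays moved. The work goes in short steps, Python scripts to look and compute and a shell command to move; the robot and the scene stay as the last step left them, time stands still between calls to the robot, and variables do not carry over. Pictures are saved under pics/ and viewed, about 8 in all and at most 12, crops included, and the job is handed in when it is done.

```bash
ls; mkdir -p pics; cat > h.py <<'E'
import numpy as np, cv2
from rig import state, snapshot, spot_in
def cam(s):
    f=240/np.tan(np.radians(s['fovy'])/2); R=cv2.Rodrigues(np.array(s['rvec'],float))[0]
    return f,R,np.array(s['tvec'],float).ravel()
def world(s,u,v,d=None):
    f,R,t=cam(s); u=np.asarray(u,float); v=np.asarray(v,float)
    if d is None: d=s['depth'][v.astype(int),u.astype(int)]
    p=np.stack([(u-s['cx'])/f*d,(v-s['cy'])/f*d,d],-1)
    return (p-t)@R
def cloud(s):
    v,u=np.mgrid[0:480,0:640]; return world(s,u,v,s['depth'])
def pix(s,p):
    f,R,t=cam(s); q=np.atleast_2d(p)@R.T+t
    return np.c_[q[:,0]/q[:,2]*f+s['cx'],q[:,1]/q[:,2]*f+s['cy']]
E
python3 - <<'E'
from h import *
for n in('scene','top'):
    s=snapshot(n); cv2.imwrite(f'pics/{n}0.png',s['frame'])
    print(n,s['fovy'],s['cx'],s['cy'], 'campos',-cam(s)[1].T@cam(s)[2])
    for t in('valve','vise','jaw','grip','union','leak_fluid','spanner','gauge'):
        for r in spot_in(s,t)[:3]:
            u,v=r['bbox'][:2]; print(t,round(r['p'],2),np.round(r['bbox']),np.round(world(s,u,v),3))
print(state())
E
```

```text
pics
scene 53.12163986203888 317.98069821671135 246.14413265164788 campos [0.81651003 0.5154694  0.87296653]
valve 0.93 [422. 320.  32.  39.] [0.393 0.227 0.047]
valve 0.91 [450. 357.  20.  27.] [0.392 0.312 0.035]
valve 0.59 [476. 299.  27.  41.] [0.267 0.246 0.045]
vise 0.87 [307. 247. 170. 179.] [0.525 0.008 0.126]
jaw 0.92 [311. 209.  58.  45.] [ 0.486 -0.04   0.17 ]
grip 0.68 [237. 171.  28.  30.] [ 0.561 -0.229  0.154]
union 0.66 [375. 406.  21.  24.] [0.567 0.315 0.034]
union 0.39 [199. 291.  83.  24.] [ 0.737 -0.088  0.005]
leak_fluid 0.75 [255. 389.  42.  60.] [0.742 0.208 0.108]
spanner 0.91 [199. 292.  84.  23.] [ 0.737 -0.086  0.005]
spanner 0.25 [308. 245. 172. 178.] [0.524 0.012 0.135]
gauge 0.75 [309. 444.  36.  51.] [0.697 0.307 0.022]
top 52.565178488700724 317.9880779148117 237.54289582310335 campos [0.38270376 0.02124772 1.17002037]
valve 0.78 [212. 349.  37.  27.] [0.256 0.232 0.08 ]
valve 0.66 [222. 291.  20.  34.] [0.382 0.215 0.088]
valve 0.65 [188. 292.  24.  10.] [0.38  0.299 0.046]
vise 0.92 [352. 247. 204.  75.] [ 0.48  -0.064  0.171]
jaw 0.58 [345. 250.  3
[... 226 characters left out ...]
37.] [0.687 0.31  0.022]
{'time': 0.9, 'joint_positions': array([-1.48130405e+00,  1.80718638e-01,  1.60701722e+00, -8.47977226e-06,
        1.35380094e+00, -2.06290492e-01]), 'joint_vel': array([ 1.22242782e-04, -7.13682289e-05, -3.66352135e-04, -1.40624603e-05,
        1.85866570e-03,  9.06227004e-04]), 'joint_torque': array([-2.26744041e-04, -4.33824420e+01, -3.42175698e+01,  7.01461150e-02,
        3.08838137e-02,  1.39793627e-05]), 'ee_pos': array([ 0.16762641, -0.55003558,  0.23095191]), 'ee_rot': array([ 0.98855499,  1.3346963 , -0.98863345]), 'ft_force': array([0.50825589, 0.58914492, 0.3534377 ]), 'torque': array([-0.01265293, -0.01896069, -0.06250489]), 'width': 0.0880903129183264}
```

View pics/top0.png

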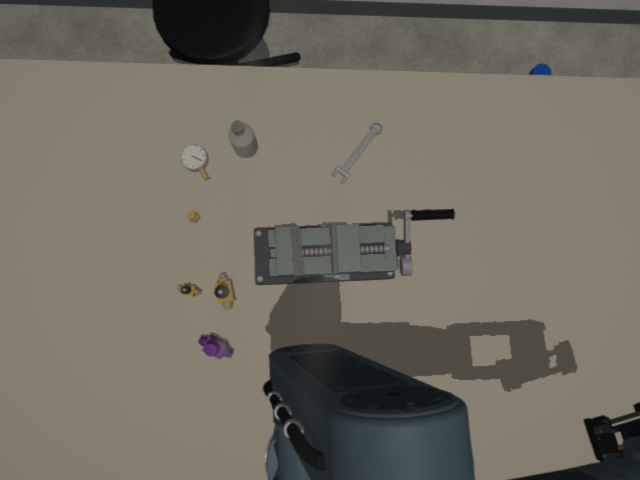

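View pics/scene0.png

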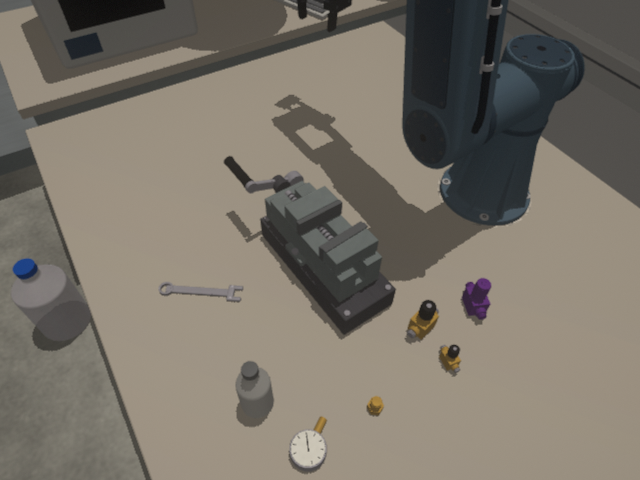

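The valve is the larger brass one, at top (222,291) and scene (424,318). The smaller brass one at top (188,290) and the purple one are look-alikes. The vise lies roughly along world y, with the grip towards +x at top (432,214). Next I measure poses from the clouds.

```bash
cat > meas.py <<'E'
from h import *
from scipy.spatial.transform import Rotation as Ro
np.set_printoptions(suppress=True,precision=4)
st=state(); print('R tool\n',Ro.from_rotvec(st['ee_rot']).as_matrix())
for n in('top','scene'):
    s=snapshot(n); P=cloud(s); F=s['frame'].astype(int); z=P[...,2]; X,Y=P[...,0],P[...,1]
    ok=s['depth']>0
    # jaws top
    m=ok&(abs(z-.172)<.008)&(abs(X-.48)<.12)&(abs(Y)<.2)
    nl,lab,stt,_=cv2.connectedComponentsWithStats(m.astype(np.uint8))
    for i in range(1,nl):
        if stt[i,4]<60: continue
        q=P[lab==i]; r=cv2.minAreaRect((q[:,:2]*1000).astype(np.float32)); print(n,'jawtop',stt[i,4],r,q[:,2].mean())
    # grip : dark pixels
    g=ok&(F.max(2)<45)&(z>.06)&(z<.25)&(Y<-.14)&(Y>-.32)&(X>.40)&(X<.65)
    nl,lab,stt,_=cv2.connectedComponentsWithStats(g.astype(np.uint8)); i=1+np.argmax(stt[1:,4])
    q=P[lab==i]; r=cv2.minAreaRect((q[:,:2]*1000).astype(np.float32)); print(n,'grip',len(q),r,np.percentile(q[:,2],[5,50,95]))
    # valve
    m=ok&(abs(X-.385)<.06)&(abs(Y-.218)<.05)&(z>.012)
    k=m&(z>.055); q=P[k]; print(n,'knob',len(q),q[:,:2].min(0),q[:,:2].max(0),q[q[:,2]>q[:,2].max()-.006].mean(0),z[k].max())
    b=m&(z>.01)&(z<.044); q=P[b][:,:2]; c=q.mean(0); u,sv,vt=np.linalg.svd(q-c); r=cv2.minAreaRect((q*1000).astype(np.float32)); print('  body',r,'axis',vt[0],q.min(0),q.max(0))
E
python3 meas.py
```

```text
R tool
 [[-0.      0.9566  0.2915]
 [-0.0001  0.2915 -0.9566]
 [-1.     -0.      0.0001]]
top jawtop 1280 ((468.8238525390625, 69.07445526123047), (104.24634552001953, 55.559471130371094), 6.653396129608154) 0.16906900818531972
top jawtop 1353 ((477.9269714355469, -50.18718338012695), (102.59229278564453, 58.185218811035156), 3.9425272941589355) 0.169706635953993
top grip 377 ((556.4544677734375, -235.02947998046875), (20.328325271606445, 89.62890625), 2.834540367126465) [0.1473 0.1525 0.1565]
top knob 151 [0.3673 0.2064] [0.3963 0.2337] [0.3824 0.2208 0.0849] 0.08932170996694189
  body ((381.8797302246094, 221.04031372070312), (83.474609375, 36.76805114746094), 13.09774112701416) axis [-0.9753 -0.221 ] [0.3414 0.1987] [0.4225 0.2427]
scene jawtop 1181 ((479.12115478515625, -49.43031692504883), (104.99992370605469, 61.04397201538086), 4.106721878051758) 0.17043462756057107
scene jawtop 1315 ((469.175048828125, 69.25486755371094), (106.86113739013672, 59.07389831542969), 6.217977523803711) 0.17003187074440432
scene grip 181 ((558.7514038085938, -233.86993408203125), (18.594573974609375, 89.95247650146484), 3.328948974609375) [0.1493 0.1531 0.1566]
scene knob 265 [0.369  0.2087] [0.3979 0.236 ] [0.3836 0.2221 0.0841] 0.08747256016824297
  body ((382.1922607421875, 222.4511260986328), (85.01751708984375, 36.44209289550781), 11.40805721282959) axis [ 0.9977 -0.0678] [0.3408 0.2047] [0.4245 0.245 ]
```

```bash
python3 -m handwheel '{"offset":[[-10,0,0],[-10,0,0],[-10,0,0],[-10,0,0],[-10,0,0],[-10,0,0],[-10,0,0],[-10,0,0]],"dr":[[-10.64,0,0],[-10.64,0,0],[-10.64,0,0],[-10.64,0,0],[-10.64,0,0],[-10.64,0,0],[-10.64,0,0],[-10.64,0,0]],"fingers":[60,60,60,60,60,60,60,60]}'
python3 -m handwheel '{"offset":[[0,36.2,35.7],[0,36.2,35.7],[0,36.2,35.7],[0,36.2,35.7],[0,36.2,35.7],[0,36.2,35.7],[0,36.2,35.7],[0,54.2,21.7],[0,54.2,21.7],[0,54.2,21.7]],"dr":[[0,0,0],[0,0,0],[0,0,0],[0,0,0],[0,0,0],[0,0,0],[0,0,0],[0,0,0],[0,0,0],[0,0,0]],"fingers":[60,60,60,60,60,60,60,60,60,60]}'
python3 -m handwheel '{"offset":[[0,54.2,21.7],[0,48,6.7],[0,48,6.7],[0,48,6.7],[0,48,6.7],[0,48,6.7],[0,0,0],[0,0,0]],"dr":[[0,0,0],[0,0,0],[0,0,0],[0,0,0],[0,0,0],[0,0,0],[0,0,0],[0,0,0]],"fingers":[60,60,60,60,60,60,60,60]}'
python3 - <<'E'
from h import *
from scipy.spatial.transform import Rotation as Ro
print(Ro.from_rotvec(state()['ee_rot']).as_matrix().round(4))
s=snapshot('scene');cv2.imwrite('pics/s1.png',s['frame'][180:440,300:640].repeat(2,0).repeat(2,1))
P=cloud(s);z=P[...,2]
# vise profile in vise frame (yaw 4.35deg)
s=snapshot('top');P=cloud(s).reshape(-1,3);ok=(s['depth'].ravel()>0)
for n,PP in (('top',P),('scene',cloud(snapshot('scene')).reshape(-1,3))):
  c,sn=np.cos(np.radians(4.35)),np.sin(np.radians(4.35))
  xv=PP[:,0]*c+PP[:,1]*sn; yv=-PP[:,0]*sn+PP[:,1]*c
  m=(abs(PP[:,2]-.172)<.006)&(abs(xv-.474)<.03)&(abs(yv)<.12)
  y=np.sort(yv[m]);g=np.argmax(np.diff(y));print(n,'faces yv',y[g],y[g+1],'gap',y[g+1]-y[g],'ends',y[0],y[-1])
  m=(abs(PP[:,2]-.172)<.006)&(abs(yv)<.12)&(abs(xv-.474)<.1); print('xv ext',np.percentile(xv[m],[1,99]))
  m=(abs(PP[:,2]-.135)<.006)&(abs(yv-.01)<.025)&(abs(xv-.474)<.1); print('bed z',np.median(PP[m,2]))
E
```

```text
time: 2.0
ee_pos: [0.1676, -0.55, 0.3112]
ee_rot: [-0.17, 1.564, 0.17]
ft_force: [0.6, -0.2, 0.6]
width: 0.0599
time: 3.25
ee_pos: [0.3887, -0.0756, 0.3112]
ee_rot: [-0.165, 1.564, 0.165]
ft_force: [0.0, 1.6, 0.4]
width: 0.0599
time: 4.25
ee_pos: [0.3811, 0.2216, 0.3108]
ee_rot: [-0.166, 1.565, 0.166]
ft_force: [0.7, 0.2, 0.5]
width: 0.06
[[-2.000e-04 -2.099e-01  9.777e-01]
 [-6.000e-04  9.777e-01  2.099e-01]
 [-1.000e+00 -5.000e-04 -3.000e-04]]
top faces yv -0.057179092113473384 0.004621822155713239 gap 0.06180091426918662 ends -0.11560380549779137 0.06013540626226626
xv ext [0.42381838 0.52267399]
bed z 0.13365233973064233
scene faces yv -0.05561702621255102 0.004220836198064931 gap 0.05983786241061595 ends -0.11527321860395984 0.061744937231266735
xv ext [0.42504792 0.52493531]
bed z 0.1346457551365005
```

View pics/s1.png

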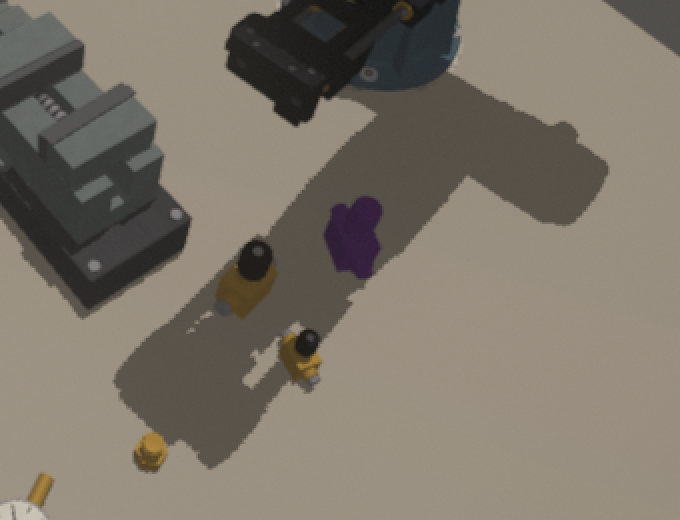

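The valve, knob at crop (256,258), is undisturbed, and the gripper hangs above it. I descend and grasp the knob.

```bash
python3 -m handwheel '{"offset":[[40,0,2],[45,0,0],[45,0,0],[45,0,0],[40,0,0],[20,0,0],[9,0,0],[0,0,0],[0,0,0]],"dr":[[0,0,0],[0,0,0],[0,0,0],[0,0,0],[0,0,0],[0,0,0],[0,0,0],[0,0,0],[0,0,0]],"fingers":[60,60,60,60,60,60,60,60,60]}'
python3 -m handwheel '{"offset":[[0,0,0],[0,0,0],[0,0,0],[0,0,0],[0,0,0],[0,0,0],[-10,0,0],[-20,0,0],[0,0,0]],"dr":[[0,0,0],[0,0,0],[0,0,0],[0,0,0],[0,0,0],[0,0,0],[0,0,0],[0,0,0],[0,0,0]],"fingers":[22,22,22,22,22,22,22,22,22]}'
```

```text
time: 5.52
ee_pos: [0.3841, 0.2223, 0.068]
ee_rot: [-0.165, 1.563, 0.165]
ft_force: [0.1, 0.1, 0.7]
width: 0.0597
time: 6.65
ee_pos: [0.3843, 0.2226, 0.098]
ee_rot: [-0.165, 1.561, 0.166]
ft_force: [-0.2, 0.9, -6.1]
width: 0.0264
```

```bash
python3 -m handwheel '{"offset":[[-40,0,0],[-50,0,0],[-50,0,0],[-37,0,0],[0,-40,9],[0,-50,10],[0,-50,10],[0,-50,10],[0,-30,6],[0,0,0]],"dr":[[0,0,0],[0,0,0],[0,0,0],[0,0,0],[0,0,0],[0,0,0],[0,0,0],[0,0,0],[7.65,0,0],[0,0,0]],"fingers":[22,22,22,22,22,22,22,22,22,22]}'
python3 - <<'E'
from h import *
from scipy.spatial.transform import Rotation as Ro
print(Ro.from_rotvec(state()['ee_rot']).as_matrix().round(4),state()['ee_pos'])
s=snapshot('scene');a=s['frame'][130:330,210:430];cv2.imwrite('pics/s2.png',cv2.resize(a,None,fx=3.4,fy=3,interpolation=cv2.INTER_CUBIC))
P=cloud(s);F=s['frame'].astype(int);z=P[...,2]
m=(F[...,2]>F[...,0]*1.6)&(F[...,2]>60)&(z>.195)&(z<.26)&(abs(P[...,0]-.474)<.07)&(abs(P[...,1]-.017)<.06)
q=P[m];print(len(q),q.min(0),q.max(0),cv2.minAreaRect((q[:,:2]*1000).astype(np.float32)))
E
```

```text
time: 7.9
ee_pos: [0.4734, 0.0144, 0.2726]
ee_rot: [-0.058, 1.572, 0.057]
ft_force: [0.3, 0.7, -5.9]
width: 0.0271
[[-1.600e-03 -7.300e-02  9.973e-01]
 [-5.000e-04  9.973e-01  7.300e-02]
 [-1.000e+00 -4.000e-04 -1.700e-03]] [0.47335008 0.01443187 0.27258451]
705 [ 4.36563581e-01 -9.22651536e-05  2.06730075e-01] [0.50690322 0.04027248 0.25977643] ((473.8507995605469, 23.04365348815918), (41.59441375732422, 67.93274688720703), 78.54656982421875)
```

View pics/s2.png

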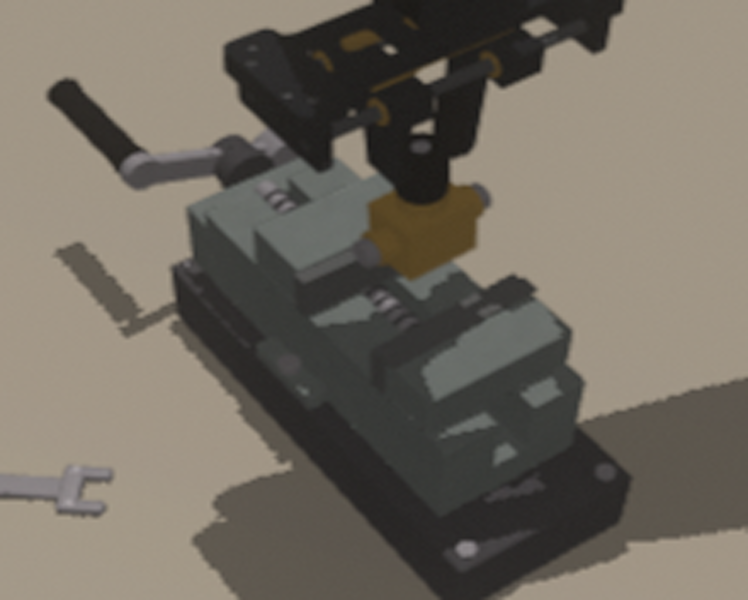

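The valve is held upright over the gap at crop (420,230), ports along the jaws. I check its yaw from the flat facing the camera.

```bash
python3 - <<'E'
from h import *
rng=np.random.default_rng(0)
for n in('scene','top'):
    s=snapshot(n);P=cloud(s);F=s['frame'].astype(int);z=P[...,2]
    m=(F[...,2]>F[...,0]*1.6)&(F[...,2]>60)&(z>.208)&(z<.24)&(abs(P[...,0]-.474)<.021)&(abs(P[...,1]-.017)<.06)
    q=P[m]; best=(0,)
    if len(q)<20: print(n,len(q)); continue
    for _ in range(800):
        a=q[rng.choice(len(q),3,False)]; nn=np.cross(a[1]-a[0],a[2]-a[0]); L=np.linalg.norm(nn)
        if L<1e-6: continue
        nn/=L
        if abs(nn[2])>.3: continue
        i=abs((q-a[0])@nn)<.0015
        if i.sum()>best[0]: best=(i.sum(),i)
    w=q[best[1]];c=w.mean(0);nn=np.linalg.svd(w-c)[2][2];nn*=np.sign(nn[1])
    print(n,len(q),best[0],'c',c.round(4),'n',nn.round(3),'yaw',np.degrees(np.arctan2(-nn[0],nn[1])),'tilt',np.degrees(nn[2]))
E
```

```text
scene 258 198 c [0.4738 0.0401 0.2251] n [-0.101  0.99   0.097] yaw 5.820382838065192 tilt 5.561729834429974
top 0
```

```bash
python3 -m handwheel '{"offset":[[0,0,0],[0,0,0],[0,0,0]],"dr":[[0,0,-5.5],[0,0,0],[0,0,0]],"fingers":[22,22,22]}'
cat > face.py <<'E'
from h import *
import sys
zl,zh=float(sys.argv[1]),float(sys.argv[2])
rng=np.random.default_rng(0)
s=snapshot('scene');P=cloud(s);F=s['frame'].astype(int);z=P[...,2]
m=(F[...,2]>F[...,0]*1.6)&(F[...,2]>60)&(z>zl)&(z<zh)&(abs(P[...,0]-.474)<.021)&(abs(P[...,1]-.017)<.06)
q=P[m]; best=(0,)
for _ in range(800):
    a=q[rng.choice(len(q),3,False)]; nn=np.cross(a[1]-a[0],a[2]-a[0]); L=np.linalg.norm(nn)
    if L<1e-6: continue
    nn/=L
    if abs(nn[2])>.3: continue
    i=abs((q-a[0])@nn)<.0015
    if i.sum()>best[0]: best=(i.sum(),i)
w=q[best[1]];c=w.mean(0);nn=np.linalg.svd(w-c)[2][2];nn*=np.sign(nn[1])
print(len(q),best[0],'c',c.round(4),'n',nn.round(3),'yaw',np.degrees(np.arctan2(-nn[0],nn[1])).round(2),'tilt',np.degrees(nn[2]).round(2))
M=(F[...,2]>F[...,0]*1.6)&(F[...,2]>60)&(abs(P[...,0]-.474)<.07)&(abs(P[...,1]-.017)<.06)&(z>.13)
print('brass zmin',np.percentile(z[M],[0,1,99]), state()['ft_force'].round(1),state()['ee_pos'].round(4))
E
python3 face.py .208 .24
```

```text
time: 8.43
ee_pos: [0.4729, 0.0175, 0.2738]
ee_rot: [-0.136, 1.565, -0.012]
ft_force: [-0.1, -0.5, -6.1]
width: 0.0268
223 188 c [0.4742 0.0352 0.2249] n [-0.092  0.995 -0.04 ] yaw 5.28 tilt -2.31
brass zmin [0.20544256 0.20906665 0.37908705] [-0.4 -0.3 -5.7] [0.473  0.0171 0.2739]
```

```bash
python3 -m handwheel '{"offset":[[0,-1.5,0],[15,0,0],[15,0,0],[15,0,0],[10,0,0],[5,0,0],[0,0,0],[0,0,0]],"dr":[[0,0,2],[0,0,0],[0,0,0],[0,0,0],[0,0,0],[0,0,0],[0,0,0],[0,0,0]],"fingers":[22,22,22,22,22,22,22,22]}'; python3 face.py .155 .184
```

```text
time: 9.48
ee_pos: [0.4739, 0.0114, 0.2147]
ee_rot: [-0.109, 1.566, 0.012]
ft_force: [0.3, 0.4, -4.8]
width: 0.0265
181 154 c [0.4744 0.0309 0.1699] n [-0.092  0.996  0.003] yaw 5.29 tilt 0.17
brass zmin [0.13236333 0.14548226 0.3204415 ] [ 0.6  0.3 -5.4] [0.474  0.0114 0.2148]
```

```bash
python3 -m handwheel '{"offset":[[4,2,0],[3,1,0],[2,0.5,0],[1,0,0],[0,0,0],[0,0,0]],"dr":[[0,0,0],[0,0,0],[0,0,0],[0,0,0],[0,0,0],[0,0,0]],"fingers":[22,22,22,22,22,22]}'
```

```text
time: 10.28
ee_pos: [0.4734, 0.0142, 0.2041]
ee_rot: [-0.108, 1.567, 0.012]
ft_force: [-0.8, -0.5, -5.5]
width: 0.0268
```

```bash
python3 -m handwheel '{"offset":[[1,0,0],[0,0,0],[1,0,0],[0,0,0]],"dr":[[0,0,0],[0,0,0],[0,0,0],[0,0,0]],"fingers":[22,22,22,22]}'
```

```text
time: 10.78
ee_pos: [0.4734, 0.0142, 0.2023]
ee_rot: [-0.108, 1.567, 0.013]
ft_force: [-1.5, -0.2, -3.1]
width: 0.0268
```

```bash
python3 -m handwheel '{"offset":[[0.7,0,0],[0,0,0],[0,0,0],[0,0,0],[0,0,0],[-15,0,0],[-35,0,0],[-40,0,0]],"dr":[[0,0,0],[0,0,0],[0,0,0],[0,0,0],[0,0,0],[0,0,0],[0,0,3.5],[0,0,0]],"fingers":[22,44,56,56,56,56,56,56]}'; python3 face.py .14 .17
python3 - <<'E'
from h import *
s=snapshot('scene');a=s['frame'][130:330,210:430];cv2.imwrite('pics/s3.png',cv2.resize(a,None,fx=3.4,fy=3,interpolation=cv2.INTER_CUBIC))
E
```

```text
time: 11.78
ee_pos: [0.4729, 0.0169, 0.2928]
ee_rot: [-0.059, 1.57, 0.061]
ft_force: [0.1, 0.6, -0.2]
width: 0.056
103 75 c [0.4749 0.0339 0.1636] n [-0.089  0.995 -0.051] yaw 5.11 tilt -2.91
brass zmin [0.13442219 0.14589951 0.38726227] [ 2.2 -0.1  4.2] [0.4755 0.0165 0.2992]
```

View pics/s3.png

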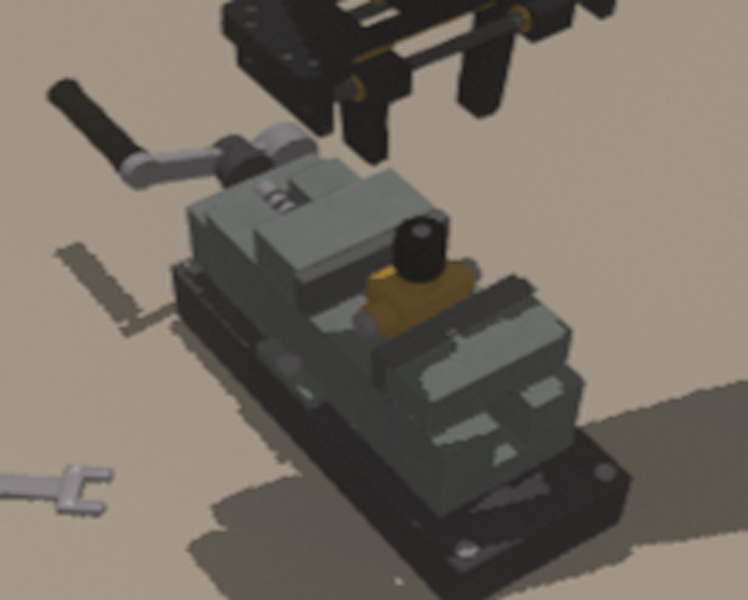

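The valve, knob at crop (420,250), stands upright on the bed between the jaws. Now to the grip at crop (95,115).

```bash
python3 -m handwheel '{"offset":[[0,-54,12.7],[0,-54,12.7],[0,-54,12.7],[0,-54,12.7],[0,-54,12.7],[30,0,0],[40,0,0],[10,0,0],[0,0,0],[0,0,0]],"dr":[[0,0,0],[0,0,0],[0,0,0],[0,0,0],[0,0,0],[0,0,0],[0,0,0],[0,0,0],[0,0,0],[0,0,0]],"fingers":[56,56,56,56,56,56,56,56,56,56]}'
python3 - <<'E'
from h import *
from scipy.spatial.transform import Rotation as Ro
st=state();R=Ro.from_rotvec(st['ee_rot']).as_matrix();print(R.round(4),st['ee_pos'])
c,sn=np.cos(np.radians(4.35)),np.sin(np.radians(4.35))
s=snapshot('scene');P=cloud(s);F=s['frame'].astype(int);z=P[...,2];ok=s['depth']>0
g=ok&(F.max(2)<60)&(z>.12)&(z<.165)&(P[...,1]<-.17)&(P[...,1]>-.32)&(abs(P[...,0]-.56)<.05)
q=P[g];print(len(q),cv2.minAreaRect((q[:,:2]*1000).astype(np.float32)),np.percentile(q[:,2],[5,95]))
a=s['frame'][90:290,150:390];cv2.imwrite('pics/s4.png',cv2.resize(a,None,fx=3.2,fy=3,interpolation=cv2.INTER_CUBIC))
E
```

```text
time: 13.12
ee_pos: [0.5582, -0.2475, 0.2133]
ee_rot: [-0.062, 1.567, 0.059]
ft_force: [-0.6, -0.2, 0.3]
width: 0.0557
[[ 0.0026 -0.0774  0.997 ]
 [-0.0018  0.997   0.0775]
 [-1.     -0.002   0.0024]] [ 0.55817324 -0.2475235   0.21328969]
266 ((559.1346435546875, -233.28265380859375), (20.59867286682129, 91.74747467041016), 2.127472400665283) [0.14859584 0.15631586]
```

View pics/s4.png

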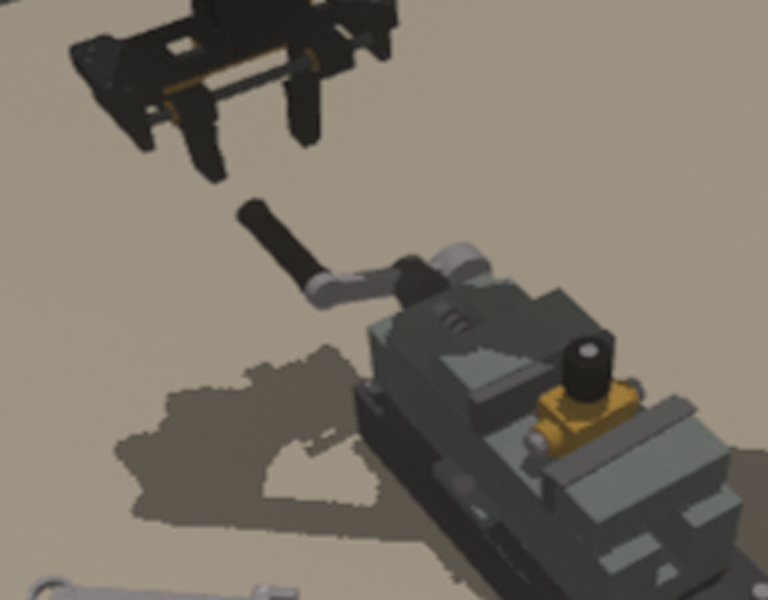

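The fingers straddle the grip at crop (280,245). I descend and close.

```bash
python3 -m handwheel '{"offset":[[30,0,0],[30,0,0],[9,0,0],[0,0,0],[0,0,0],[0,0,0],[0,0,0],[0,0,0],[0,0,0],[0,0,0]],"dr":[[0,0,0],[0,0,0],[0,0,0],[0,0,0],[0,0,0],[0,0,0],[0,0,0],[0,0,0],[0,0,0],[0,0,0]],"fingers":[56,56,56,56,14,14,14,14,14,14]}'
python3 -c "
from h import *
s=state();print(s['ee_pos'],s['ft_force'],s['torque'])"
```

```text
time: 14.42
ee_pos: [0.557, -0.2473, 0.1423]
ee_rot: [-0.061, 1.57, 0.06]
ft_force: [-1.7, 0.2, 2.5]
width: 0.0159
[ 0.55703596 -0.24725092  0.14232416] [-1.73710687  0.23128503  2.48733516] [-0.07844993  0.2125093   0.04209117]
```

```bash
python3 - <<'E'
from h import *
s=snapshot('scene');a=s['frame'][100:250,170:350];cv2.imwrite('pics/s5.png',cv2.resize(a,None,fx=4.4,fy=4,interpolation=cv2.INTER_CUBIC))
print(state()['width'])
t=snapshot('top');cv2.imwrite('pics/t5.png',cv2.resize(t['frame'][170:290,360:500],None,fx=5,fy=5,interpolation=cv2.INTER_CUBIC))
E
```

```text
0.015717801099678692
```

View pics/s5.png

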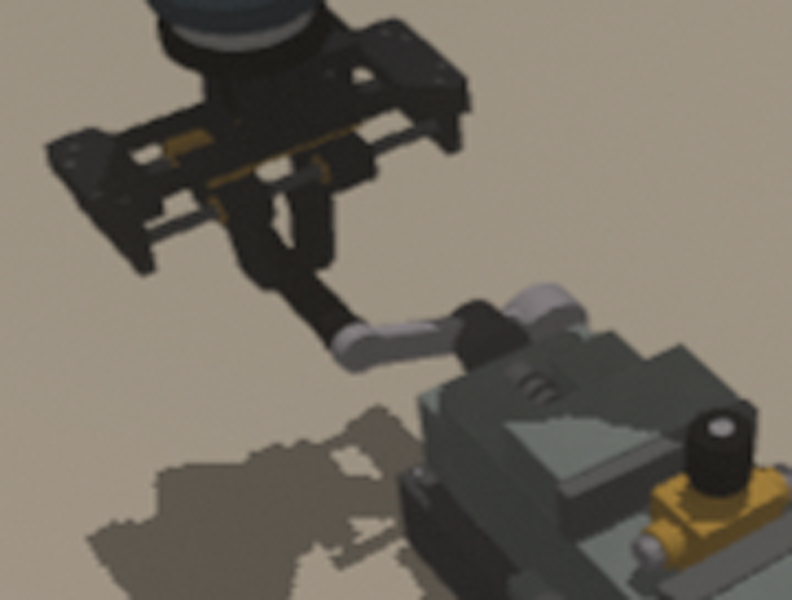

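```bash
python3 - <<'E'
from h import *
for n in('scene','top'):
    s=snapshot(n);P=cloud(s);F=s['frame'].astype(int);z=P[...,2];ok=s['depth']>0
    g=ok&(F.max(2)<70)&(z>.09)&(z<.2)&(P[...,1]<-.195)&(P[...,1]>-.228)&(abs(P[...,0]-.556)<.03)
    q=P[g];print(n,len(q),np.percentile(q[:,2],[5,50,90,97]),np.percentile(q[:,0],[3,50,97]))
    # finger tip lowest dark points
    g=ok&(F.max(2)<70)&(z>.09)&(z<.2)&(P[...,1]<-.235)&(P[...,1]>-.26)&(abs(P[...,0]-.556)<.05)
    q=P[g];print(' tips',len(q),np.percentile(q[:,2],[1,5,20]),np.percentile(q[:,0],[3,50,97]))
E
```

```text
scene 96 [0.14778559 0.15355838 0.15567966 0.15618204] [0.54860666 0.55906961 0.56643062]
 tips 292 [0.15139044 0.15280496 0.15606327] [0.53629325 0.55007154 0.58151328]
top 35 [0.14697063 0.1532328  0.15585874 0.15703108] [0.54702758 0.55768296 0.56524319]Traceback (most recent call last):
  File "<stdin>", line 8, in <module>
    return _quantile_unchecked(
        a, q, axis, out, overwrite_input, method, keepdims, weights)
    return _ureduce(a,
                    func=_quantile_ureduce_func,
    ...<5 lines>...
                    overwrite_input=overwrite_input,
                    method=method)
    r = func(a, **kwargs)
    result = _quantile(arr,
                       quantiles=q,
    ...<2 lines>...
                       out=out,
                       weights=wgt)
    slices_having_nans = np.isnan(arr[-1, ...])
                                  ~~~^^^^^^^^^
IndexError: index -1 is out of bounds for axis 0 with size 0
```

View pics/t5.png

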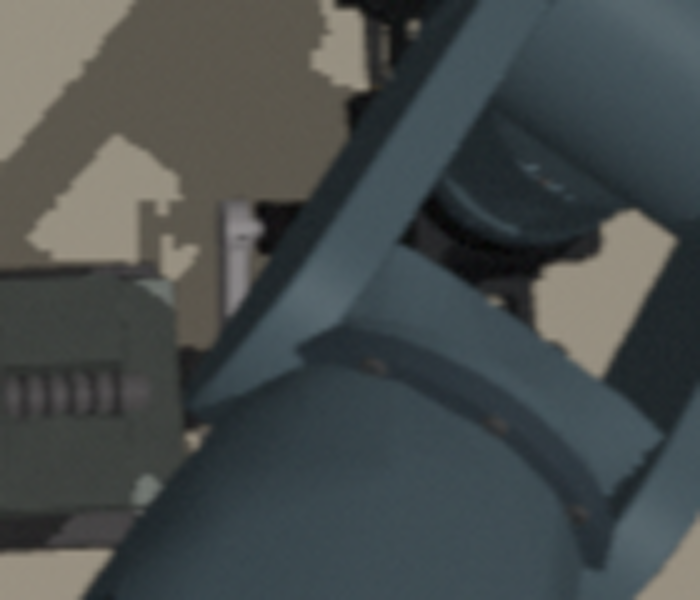

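```bash
python3 - <<'E'
from h import *
s=snapshot('scene')
st=state();print(st['ee_pos'],st['width'])
for v in range(150,178,2): print(v,[tuple(world(s,u,v).round(3).tolist()) for u in (224,228,232,236)])
print('expected tip px',pix(s,[[.577,-.245,.125],[.566,-.247,.125],[.548,-.247,.125]]).round(), 'grip mid px',pix(s,[.558,-.234,.1455]).round())
E
```

```text
[ 0.55705553 -0.24723637  0.14228931] 0.016077202725313273
150 [(0.587, -0.21, 0.238), (0.579, -0.211, 0.234), (0.482, -0.471, 0.0), (0.549, -0.248, 0.194)]
152 [(0.588, -0.211, 0.233), (0.579, -0.213, 0.228), (0.485, -0.465, -0.001), (0.551, -0.245, 0.192)]
154 [(0.588, -0.212, 0.227), (0.58, -0.212, 0.224), (0.572, -0.212, 0.22), (0.549, -0.253, 0.179)]
156 [(0.59, -0.21, 0.224), (0.581, -0.212, 0.219), (0.493, -0.449, -0.0), (0.549, -0.253, 0.173)]
158 [(0.582, -0.235, 0.196), (0.574, -0.235, 0.192), (0.551, -0.277, 0.15), (0.55, -0.253, 0.169)]
160 [(0.582, -0.239, 0.187), (0.575, -0.235, 0.188), (0.556, -0.265, 0.156), (0.551, -0.252, 0.163)]
162 [(0.582, -0.242, 0.18), (0.576, -0.235, 0.182), (0.559, -0.258, 0.156), (0.552, -0.253, 0.157)]
164 [(0.582, -0.244, 0.172), (0.576, -0.237, 0.175), (0.567, -0.238, 0.17), (0.553, -0.252, 0.153)]
166 [(0.581, -0.251, 0.161), (0.577, -0.236, 0.171), (0.568, -0.236, 0.166), (0.557, -0.244, 0.155)]
168 [(0.53, -0.419, -0.002), (0.578, -0.235, 0.167), (0.568, -0.237, 0.16), (0.558, -0.241, 0.152)]
170 [(0.534, -0.41, 0.0), (0.58, -0.232, 0.163), (0.57, -0.236, 0.156), (0.561, -0.234, 0.154)]
172 [(0.538, -0.402, 0.001), (0.579, -0.237, 0.154), (0.569, -0.24, 0.146), (0.563, -0.23, 0.151)]
174 [(0.541, -0.395, 0.001), (0.531, -0.391, -0.0), (0.522, -0.386, -0.001), (0.566, -0.225, 0.152)]
176 [(0.544, -0.388, 0.001), (0.534, -0.386, -0.002), (0.525, -0.379, -0.0), (0.567, -0.223, 0.147)]
expected tip px [[229. 179.]
 [233. 177.]
 [240. 174.]] grip mid px [[238. 172.]]
```

The fingertips really sit about 23 mm higher than I assumed: they end at z≈0.149, while the grip's axis is at 0.1455. That explains the 16 mm width. I regrip lower before winding.

```bash
python3 -m handwheel '{"offset":[[0,0,0],[0,0,0],[0,0,0],[11,0,0.5],[11,0,0.5],[0,0,0],[0,0,0],[0,0,0],[0,0,0],[0,0,0]],"dr":[[0,0,0],[0,0,0],[0,0,0],[0,0,0],[0,0,0],[0,0,0],[0,0,0],[0,0,0],[0,0,0],[0,0,0]],"fingers":[50,50,50,50,50,50,14,14,14,14]}'
python3 -m handwheel '{"offset":[[0,0,0],[0,0,0],[0,0,0]],"dr":[[0,0,0],[0,0,0],[0,0,0]],"fingers":[14,14,14]}'
python3 - <<'E'
from h import *
s=snapshot('scene')
st=state();print(st['ee_pos'],st['width'],st['ft_force'],st['torque'])
P=cloud(s);v,u=np.mgrid[155:190,220:246]
q=P[155:190,220:246].reshape(-1,3);m=(q[:,2]>.09)&(abs(q[:,1]+.242)<.012)&(q[:,0]>.566);print('tip z',np.sort(q[m][:,2])[:6])
P=cloud(s);F=s['frame'].astype(int);z=P[...,2]
g=(F.max(2)<70)&(z>.09)&(z<.2)&(P[...,1]<-.195)&(P[...,1]>-.228)&(abs(P[...,0]-.556)<.03)
q=P[g];print(len(q),np.percentile(q[:,2],[5,50,90,97]),np.percentile(q[:,0],[3,50,97]))
E
```

```text
time: 15.92
ee_pos: [0.5571, -0.2473, 0.1202]
ee_rot: [-0.061, 1.572, 0.061]
ft_force: [-5.7, -0.4, 0.9]
width: 0.0208
time: 16.3
ee_pos: [0.5571, -0.2473, 0.1202]
ee_rot: [-0.06, 1.572, 0.061]
ft_force: [-6.3, -0.6, 1.5]
width: 0.021
[ 0.55712901 -0.24733334  0.12019837] 0.02103383864423499 [-5.88551033 -1.16783226  2.11301735] [-0.21456485  0.70427275  0.00374971]
tip z [0.12833021 0.12889568 0.12915159 0.13069312 0.13071516 0.13225031]
115 [0.14819947 0.15336231 0.19608536 0.19865852] [0.53872136 0.55982295 0.57778869]
```

```bash
cat > rows.py <<'E'
import sys,numpy as np
from h import *
from scipy.optimize import least_squares
C=np.cos(np.radians(4.35));S=np.sin(np.radians(4.35))
def now(xh,zh):
    st=state();p=st['ee_pos'];f=st['ft_force'];xv=p[0]*C+p[1]*S;yv=-p[0]*S+p[1]*C
    th=np.arctan2(xv-xh,p[2]-zh);r=np.hypot(xv-xh,p[2]-zh)
    fx=f[0]*C+f[1]*S;fy=-f[0]*S+f[1]*C;fz=f[2]
    print('t',round(st['time'],2),'xv,yv,z',np.round([xv,yv,p[2]],4),'th',round(th%(2*np.pi),3),'r',round(r,4),'push',round(-(fx*np.cos(th)-fz*np.sin(th)),1),'radial',round(fx*np.sin(th)+fz*np.cos(th),1),'fy',round(fy,1),'w',round(st['width'],4))
    return th
def rows(th0,step,n,corr=(0,0)):
    t=th0+np.radians(step)*np.arange(n+1);dz=70*np.diff(np.cos(t));dx=70*np.diff(np.sin(t))
    o=[[round(-a,1),0,round(b,1)] for a,b in zip(dz,dx)];print(o,'end',t[-1])
if __name__=='__main__':
    a=list(map(float,sys.argv[1:]));th=now(a[0],a[1])
    rows(a[2] if a[2]>=0 else th,a[3],int(a[4]))
E
python3 rows.py .472 .0936 1.18 9 10
```

```text
t 16.35 xv,yv,z [ 0.5368 -0.2889  0.1202] th 1.181 r 0.07 push 4.2 radial -4.7 fy -0.7 w 0.021
[[np.float64(10.5), 0, np.float64(3.4)], [np.float64(10.9), 0, np.float64(1.7)], [np.float64(11.0), 0, np.float64(-0.0)], [np.float64(10.8), 0, np.float64(-1.7)], [np.float64(10.4), 0, np.float64(-3.4)], [np.float64(9.8), 0, np.float64(-5.0)], [np.float64(8.9), 0, np.float64(-6.5)], [np.float64(7.8), 0, np.float64(-7.8)], [np.float64(6.4), 0, np.float64(-8.9)], [np.float64(5.0), 0, np.float64(-9.8)]] end 2.7507963267948963
```

```bash
sed -i 's/round(-a,1),0,round(b,1)/float(round(-a,1)),0,float(round(b,1))/' rows.py; python3 -m handwheel '{"offset":[[10.5,0,2.4],[10.9,0,1.7],[11,0,0],[10.8,0,-1.7],[10.4,0,-3.4]],"dr":[[0,0,0],[0,0,0],[0,0,0],[0,0,0],[0,0,0]],"fingers":[14,14,14,14,14]}'; python3 rows.py .472 .0936 -1 9 5
python3 -m handwheel '{"offset":[[9.8,0,-5],[8.9,0,-6.5],[7.8,0,-7.8],[6.4,0,-8.9],[5,0,-9.8]],"dr":[[0,0,0],[0,0,0],[0,0,0],[0,0,0],[0,0,0]],"fingers":[14,14,14,14,14]}'; python3 rows.py .472 .0936 2.751 18 10
```

```text
time: 16.98
ee_pos: [0.5553, -0.2474, 0.0669]
ee_rot: [-0.061, 1.574, 0.061]
ft_force: [-14.3, 0.1, 11.7]
width: 0.0207
t 16.98 xv,yv,z [ 0.5349 -0.2888  0.0669] th 1.972 r 0.0683 push 5.3 radial -17.7 fy 1.1 w 0.0207
[[9.7, 0, -5.1], [8.8, 0, -6.5], [7.7, 0, -7.8], [6.4, 0, -8.9], [4.9, 0, -9.8]] end 2.7570634889456405
time: 17.6
ee_pos: [0.52, -0.25, 0.0317]
ee_rot: [-0.061, 1.568, 0.06]
ft_force: [-6.6, 9.2, 26.8]
width: 0.0214
t 17.6 xv,yv,z [ 0.4995 -0.2888  0.0317] th 2.723 r 0.0678 push 5.5 radial -26.8 fy 9.7 w 0.0214
[[5.1, 0, -21.3], [-1.8, 0, -21.8], [-8.4, 0, -20.2], [-14.3, 0, -16.6], [-18.7, 0, -11.4], [-21.3, 0, -5.1], [-21.8, 0, 1.8], [-20.2, 0, 8.4], [-16.6, 0, 14.3], [-11.4, 0, 18.7]] end 5.892592653589793
```

```bash
python3 -m handwheel '{"offset":[[2.8,0.4,-22.2],[-1.8,0.4,-21.8],[-8.4,0,-20.2],[-14.3,0,-16.6],[-18.7,0,-11.4]],"dr":[[0,0,0],[0,0,0],[0,0,0],[0,0,0],[0,0,0]],"fingers":[14,14,14,14,14]}'; python3 rows.py .4712 .0959 -1 18 5
python3 -m handwheel '{"offset":[[-21.3,0,-5.1],[-21.8,0,1.8],[-20.2,0,8.4],[-16.6,0,14.3],[-11.4,0,18.7]],"dr":[[0,0,0],[0,0,0],[0,0,0],[0,0,0],[0,0,0]],"fingers":[14,14,14,14,14]}'; python3 rows.py .4712 .0959 5.893 18 10
```

```text
time: 18.23
ee_pos: [0.427, -0.2564, 0.0691]
ee_rot: [-0.06, 1.569, 0.06]
ft_force: [8.2, 1.0, -3.6]
width: 0.0211
t 18.23 xv,yv,z [ 0.4063 -0.2881  0.0691] th 4.32 r 0.0702 push 6.5 radial -6.2 fy 0.4 w 0.0211
[[-21.3, 0, -5.1], [-21.8, 0, 1.7], [-20.2, 0, 8.4], [-16.6, 0, 14.2], [-11.4, 0, 18.7]] end -0.39202572807459735
time: 18.85
ee_pos: [0.4641, -0.2537, 0.1608]
ee_rot: [-0.06, 1.573, 0.06]
ft_force: [-0.9, -3.2, -12.7]
width: 0.0209
t 18.85 xv,yv,z [ 0.4435 -0.2882  0.1608] th 5.88 r 0.0705 push 6.1 radial -11.2 fy -3.1 w 0.0209
[[-5.1, 0, 21.3], [1.8, 0, 21.8], [8.4, 0, 20.2], [14.3, 0, 16.6], [18.7, 0, 11.4], [21.3, 0, 5.1], [21.8, 0, -1.8], [20.2, 0, -8.4], [16.6, 0, -14.3], [11.4, 0, -18.7]] end 9.034592653589794
```

```bash
python3 -m handwheel '{"offset":[[-4.3,0,21.3],[1.8,0,21.8],[8.4,-0.2,20.2],[14.3,-0.2,16.6],[18.7,0,11.4],[21.3,0,5.1],[21.8,0,-1.8],[20.2,0,-8.4],[16.6,0,-14.3],[11.4,0,-18.7]],"dr":[[0,0,0],[0,0,0],[0,0,0],[0,0,0],[0,0,0],[0,0,0],[0,0,0],[0,0,0],[0,0,0],[0,0,0]],"fingers":[14,14,14,14,14,14,14,14,14,14]}'; python3 rows.py .4712 .0954 -1 18 1
```

```text
time: 20.1
ee_pos: [0.5196, -0.25, 0.0316]
ee_rot: [-0.061, 1.567, 0.06]
ft_force: [-3.8, 4.9, 23.4]
width: 0.0207
t 20.1 xv,yv,z [ 0.4992 -0.2887  0.0316] th 2.728 r 0.0697 push 6.3 radial -22.8 fy 5.2 w 0.0207
[[5.5, 0, -21.2]] end 3.0426039984050597
```

```bash
python3 -m handwheel '{"offset":[[3.6,0.3,-21.3],[-2.3,0.3,-21.8],[-8.4,0,-20.2],[-14.3,0,-16.6],[-18.2,0,-11.4],[-20.8,0,-5.1],[-21.3,0,1.8],[-19.7,0,8.4],[-16.1,0,14.3],[-11,0,18.7]],"dr":[[0,0,0],[0,0,0],[0,0,0],[0,0,0],[0,0,0],[0,0,0],[0,0,0],[0,0,0],[0,0,0],[0,0,0]],"fingers":[14,14,14,14,14,14,14,14,14,14]}'; python3 rows.py .4712 .0954 -1 18 1
```

```text
time: 21.35
ee_pos: [0.4633, -0.2539, 0.1601]
ee_rot: [-0.061, 1.575, 0.06]
ft_force: [-7.3, -1.2, 1.6]
width: 0.0211
t 21.35 xv,yv,z [ 0.4427 -0.2883  0.1601] th 5.868 r 0.0707 push 6.1 radial 4.5 fy -0.7 w 0.0211
[[-5.6, 0, 21.2]] end -0.10102924368107141
```

```bash
python3 -m handwheel '{"offset":[[-5.1,0,21.3],[1.8,0,21.8],[8.4,-0.2,20.2],[14.3,-0.2,16.6],[18.3,0,11.4],[20.8,0,5.1],[21.3,0,-1.8],[19.7,0,-8.4],[16.1,0,-14.3],[11,0,-18.7]],"dr":[[0,0,0],[0,0,0],[0,0,0],[0,0,0],[0,0,0],[0,0,0],[0,0,0],[0,0,0],[0,0,0],[0,0,0]],"fingers":[14,14,14,14,14,14,14,14,14,14]}'; python3 rows.py .4712 .0954 -1 9 10
python3 - <<'E'
from h import *
s=snapshot('scene');PP=cloud(s).reshape(-1,3)
c,sn=np.cos(np.radians(4.35)),np.sin(np.radians(4.35))
xv=PP[:,0]*c+PP[:,1]*sn; yv=-PP[:,0]*sn+PP[:,1]*c
for lo,hi in((.43,.452),(.50,.52)):
  m=(abs(PP[:,2]-.172)<.006)&(xv>lo)&(xv<hi)&(abs(yv)<.12); y=np.sort(yv[m]);g=np.argmax(np.diff(y));print(y[g],y[g+1],y[g+1]-y[g])
E
```

```text
time: 22.6
ee_pos: [0.5209, -0.2499, 0.0326]
ee_rot: [-0.062, 1.564, 0.059]
ft_force: [5.1, 0.4, 2.3]
width: 0.021
t 22.6 xv,yv,z [ 0.5005 -0.2887  0.0326] th 2.705 r 0.0693 push 5.6 radial 0.1 fy -0.0 w 0.021
[[3.8, 0, -10.3], [2.2, 0, -10.8], [0.5, 0, -11.0], [-1.2, 0, -10.9], [-2.9, 0, -10.6], [-4.6, 0, -10.0], [-6.1, 0, -9.2], [-7.4, 0, -8.1], [-8.6, 0, -6.8], [-9.6, 0, -5.4]] end 4.276099068312112
-0.0334461132943761 -0.02121101564377887 0.01223509765059723
-0.011759128604240447 0.0052870310271132814 0.017046159631353728
```

```bash
python3 -m handwheel '{"offset":[[3.6,0,-10.3],[2.2,0,-10.8],[0.5,0,-11],[-1.2,0,-10.9],[-2.9,0,-10.6],[-4.6,0,-10],[-6.1,0,-9.2]],"dr":[[0,0,0],[0,0,0],[0,0,0],[0,0,0],[0,0,0],[0,0,0],[0,0,0]],"fingers":[14,14,14,14,14,14,14]}'; python3 rows.py .4712 .0954 3.807 4 10
```

```text
time: 23.52
ee_pos: [0.4475, -0.2551, 0.0417]
ee_rot: [-0.06, 1.566, 0.06]
ft_force: [8.6, 4.8, 1.8]
width: 0.0208
t 23.52 xv,yv,z [ 0.4269 -0.2883  0.0417] th 3.832 r 0.0696 push 5.8 radial -7.1 fy 4.1 w 0.0208
[[-3.1, 0, -3.7], [-3.4, 0, -3.5], [-3.6, 0, -3.3], [-3.9, 0, -3.0], [-4.1, 0, -2.7], [-4.2, 0, -2.4], [-4.4, 0, -2.1], [-4.5, 0, -1.8], [-4.7, 0, -1.5], [-4.7, 0, -1.2]] end 4.505131700797731
```

```bash
python3 -m handwheel '{"offset":[[-3.1,0.3,-3.7],[-3.4,0,-3.5]],"dr":[[0,0,0],[0,0,0]],"fingers":[14,14]}' >/dev/null; python3 rows.py .4712 .0954 -1 4 1|head -1;  python3 -m handwheel '{"offset":[[-3.6,0,-3.3],[-3.9,0,-3]],"dr":[[0,0,0],[0,0,0]],"fingers":[14,14]}' >/dev/null; python3 rows.py .4712 .0954 -1 4 1|head -1
```

```text
t 23.77 xv,yv,z [ 0.4198 -0.2882  0.0483] th 3.971 r 0.0697 push 4.0 radial -4.5 fy 1.2 w 0.0207
t 24.02 xv,yv,z [ 0.4137 -0.2882  0.0558] th 4.109 r 0.0698 push 4.7 radial -6.5 fy 2.8 w 0.0211
```

```bash
python3 -m handwheel '{"offset":[[-4.1,0,-2.7],[-4.2,0,-2.4]],"dr":[[0,0,0],[0,0,0]],"fingers":[14,14]}' >/dev/null; python3 rows.py .4712 .0954 -1 4 1|head -1
```

```text
t 24.27 xv,yv,z [ 0.4087 -0.2882  0.0641] th 4.248 r 0.0699 push 5.2 radial -6.3 fy 2.0 w 0.0212
```

```bash
python3 -m handwheel '{"offset":[[-4.4,0,-2.1],[-4.5,0,-1.8]],"dr":[[0,0,0],[0,0,0]],"fingers":[14,14]}' >/dev/null; python3 rows.py .4712 .0954 -1 4 1|head -1
```

```text
t 24.52 xv,yv,z [ 0.4049 -0.2881  0.073 ] th 4.386 r 0.07 push 5.4 radial -8.2 fy 2.0 w 0.0209
```

```bash
python3 -m handwheel '{"offset":[[-4.7,0,-1.5]],"dr":[[0,0,0]],"fingers":[14]}' >/dev/null; python3 rows.py .4712 .0954 -1 4 8
```

```text
t 24.65 xv,yv,z [ 0.4034 -0.2881  0.0776] th 4.456 r 0.0701 push 4.8 radial -8.6 fy 2.2 w 0.0213
[[-4.8, 0, -1.1], [-4.8, 0, -0.7], [-4.9, 0, -0.4], [-4.9, 0, -0.1], [-4.9, 0, 0.3], [-4.8, 0, 0.6], [-4.8, 0, 1.0], [-4.7, 0, 1.3]] end -1.2688531390619273
```

```bash
python3 -m handwheel '{"offset":[[-4.8,0,-0.7],[-4.8,0,-0.3]],"dr":[[0,0,0],[0,0,0]],"fingers":[14,14]}' >/dev/null; python3 rows.py .4712 .0954 -1 4 1|head -1
```

```text
t 24.9 xv,yv,z [ 0.4016 -0.288   0.0868] th 4.59 r 0.0702 push 4.7 radial -4.1 fy -0.1 w 0.0211
```

```bash
python3 -m handwheel '{"offset":[[-4.9,0,0],[-4.9,0,0]],"dr":[[0,0,0],[0,0,0]],"fingers":[14,14]}' >/dev/null; python3 rows.py .4712 .0954 -1 4 1|head -1
```

```text
t 25.15 xv,yv,z [ 0.4009 -0.288   0.0963] th 4.726 r 0.0703 push 4.6 radial -6.6 fy -1.1 w 0.021
```

```bash
python3 -m handwheel '{"offset":[[-4.9,0,0.5],[-4.8,0,0.8]],"dr":[[0,0,0],[0,0,0]],"fingers":[14,14]}' >/dev/null; python3 rows.py .4712 .0954 -1 4 1|head -1
```

```text
t 25.4 xv,yv,z [ 0.4016 -0.288   0.1058] th 4.861 r 0.0704 push 4.7 radial -4.9 fy -1.9 w 0.0212
```

```bash
python3 -m handwheel '{"offset":[[-4.8,0,1.1],[-4.7,0,1.4]],"dr":[[0,0,0],[0,0,0]],"fingers":[14,14]}' >/dev/null; python3 rows.py .4712 .0954 -1 4 10
```

```text
t 25.65 xv,yv,z [ 0.4036 -0.288   0.1152] th 4.997 r 0.0705 push 4.6 radial -3.3 fy -2.1 w 0.0207
[[-4.6, 0, 1.5], [-4.5, 0, 1.9], [-4.4, 0, 2.2], [-4.2, 0, 2.5], [-4.0, 0, 2.8], [-3.8, 0, 3.0], [-3.6, 0, 3.3], [-3.4, 0, 3.5], [-3.1, 0, 3.8], [-2.9, 0, 4.0]] end -0.5880827039112632
```

```bash
python3 -m handwheel '{"offset":[[-4.6,0,1.6],[-4.5,0,1.9]],"dr":[[0,0,0],[0,0,0]],"fingers":[14,14]}' >/dev/null; python3 rows.py .4712 .0954 -1 4 1|head -1
```

```text
t 25.9 xv,yv,z [ 0.4068 -0.288   0.1242] th 5.133 r 0.0705 push 6.3 radial -1.2 fy -3.6 w 0.0206
```

```bash
python3 -m handwheel '{"offset":[[-4.4,0,2.2]],"dr":[[0,0,0]],"fingers":[14]}' >/dev/null; python3 rows.py .4712 .0954 -1 4 1|head -1
```

```text
t 26.02 xv,yv,z [ 0.4089 -0.288   0.1286] th 5.202 r 0.0706 push 7.4 radial -0.0 fy -5.1 w 0.0206
```

```bash
python3 -m handwheel '{"offset":[[-4.2,0,2.5]],"dr":[[0,0,0]],"fingers":[14]}' >/dev/null; python3 rows.py .4712 .0954 -1 4 10
```

```text
t 26.15 xv,yv,z [ 0.4113 -0.288   0.1327] th 5.269 r 0.0706 push 7.8 radial 0.7 fy -4.4 w 0.0213
[[-4.1, 0, 2.7], [-3.9, 0, 3.0], [-3.6, 0, 3.3], [-3.4, 0, 3.5], [-3.1, 0, 3.7], [-2.9, 0, 3.9], [-2.6, 0, 4.1], [-2.3, 0, 4.3], [-2.0, 0, 4.5], [-1.7, 0, 4.6]] end -0.315555655889023
```

```bash
python3 -m handwheel '{"offset":[[-3.1,0,2.0]],"dr":[[0,0,0]],"fingers":[14]}' >/dev/null; python3 rows.py .4712 .0954 -1 3 3; python3 -c "
from h import *
for _ in range(4):
    s=snapshot('scene');f=state();print(f['ft_force'].round(2),f['ee_pos'].round(4))"
```

```text
t 26.27 xv,yv,z [ 0.4132 -0.288   0.1357] th 5.32 r 0.0706 push 8.2 radial -0.2 fy -4.3 w 0.0211
[[-3.0, 0, 2.2], [-2.8, 0, 2.3], [-2.7, 0, 2.5]] end -0.8058994609569382
[-4.15 -2.97 -4.65] [ 0.4342 -0.2559  0.1361]
[-3.59 -3.56 -2.92] [ 0.4342 -0.2559  0.1361]
[-2.83 -3.49 -2.97] [ 0.4342 -0.2559  0.1361]
[-3.54 -2.09 -2.86] [ 0.4342 -0.2559  0.1361]
```

```bash
python3 -m handwheel '{"offset":[[-2.2,0,1.6]],"dr":[[0,0,0]],"fingers":[14]}' >/dev/null; python3 rows.py .4712 .0954 -1 3 1|head -1
```

```text
t 26.6 xv,yv,z [ 0.4146 -0.288   0.1377] th 5.355 r 0.0707 push 8.2 radial -0.8 fy -5.5 w 0.0209
```

Push at the grip is about 3.7–3.9 N above the drag, roughly 165 N of clamping. I release and rise.

```bash
python3 -m handwheel '{"offset":[[0,0,0],[0,0,0],[0,0,0],[-20,0,0],[-40,0,0],[-50,0,0],[0,-50,0],[0,-50,0],[0,0,0]],"dr":[[0,0,0],[0,0,0],[0,0,0],[0,0,0],[0,0,0],[0,0,0],[0,0,0],[0,0,0],[0,0,0]],"fingers":[30,44,50,50,50,50,50,50,50]}'
python3 - <<'E'
from h import *
s=snapshot('scene');a=s['frame'][100:300,190:430];cv2.imwrite('pics/s9.png',cv2.resize(a,None,fx=3.2,fy=3,interpolation=cv2.INTER_CUBIC))
C=np.cos(np.radians(4.35));S=np.sin(np.radians(4.35))
for n in('scene','top'):
    s=snapshot(n);P=cloud(s);F=s['frame'].astype(int);z=P[...,2];xv=P[...,0]*C+P[...,1]*S;yv=-P[...,0]*S+P[...,1]*C
    g=(F.max(2)<60)&(z>.13)&(z<.2)&(yv<-.235)&(yv>-.33)&(abs(xv-.415)<.04)
    q=P[g];print(n,'grip',len(q),'xv',np.percentile(xv[g],[3,50,97]),'ztop',np.percentile(z[g],97) if g.any() else 0)
    k=(F.max(2)<70)&(z>.195)&(z<.235)&(abs(xv-.474)<.03)&(abs(yv+.013)<.035); q=P[k]; print('knob',len(q),'xv',xv[k].min(),xv[k].max(),'yv',yv[k].min(),yv[k].max(),'z',np.percentile(z[k],97))
    for nm in('union','leak_fluid','spanner','gauge','valve'):
        for r in spot_in(s,nm)[:3]:
            if r['p']>.5: print(nm,world(s,*r['bbox'][:2]).round(3))
E
```

```text
time: 27.72
ee_pos: [0.4439, -0.3579, 0.248]
ee_rot: [-0.059, 1.57, 0.058]
ft_force: [0.4, 0.8, -0.2]
width: 0.0502
scene grip 245 xv [0.41026104 0.42092276 0.42766071] ztop 0.17368471860609072
knob 227 xv 0.4591039633230859 0.48847372023869295 yv -0.025294348468057684 0.003407204412009243 z 0.2201379854975435
leak_fluid [0.742 0.209 0.108]
spanner [ 0.738 -0.089  0.003]
gauge [0.697 0.304 0.022]
valve [0.48  0.034 0.19 ]
valve [0.266 0.243 0.046]
valve [0.393 0.313 0.031]
top grip 431 xv [0.40582393 0.41561582 0.42571127] ztop 0.17399468974004506
knob 132 xv 0.45803125350266033 0.48548186209718197 yv -0.026850846880100424 0.0008462149045465189 z 0.22090270176702093
union [0.556 0.3   0.033]
leak_fluid [0.719 0.186 0.109]
leak_fluid [ 0.472 -0.089  0.09 ]
spanner [ 0.727 -0.088  0.009]
spanner [ 0.472 -0.026  0.173]
gauge [0.692 0.312 0.02 ]
valve [0.261 0.225 0.085]
valve [0.467 0.021 0.219]
```

View pics/s9.png

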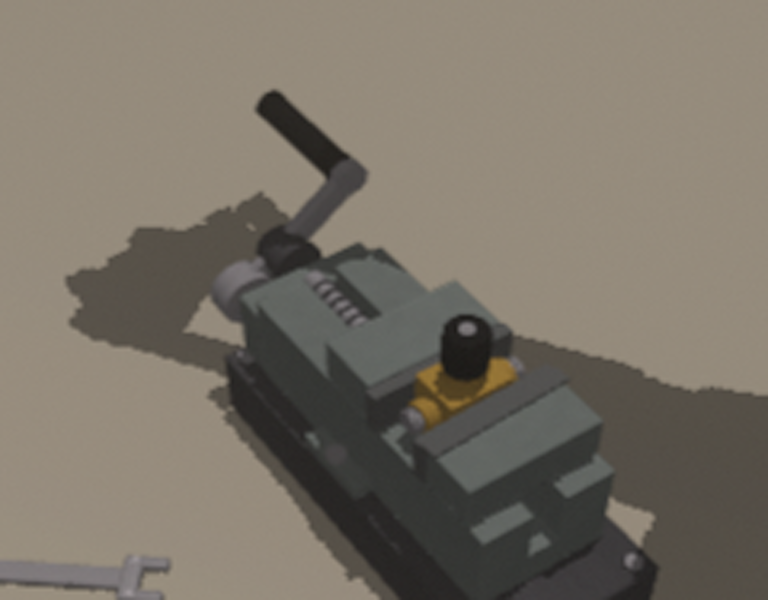

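The valve, knob at crop (467,345), is clamped between both liners, square and upright. Its knob top is at 0.220 m and should be at 0.219 m. The crank stayed at about 5.37 rad, so it hasn't unwound. I hand the job in.

```bash
python3 -c "
from rig import finish_job
print(finish_job())"
```

```text
the job is handed in; nothing more can be done
None
```

The larger brass valve is clamped upright on the vise bed, ports along the jaws, and the job is handed in at about 28 s of the 72 s allowed. I wound the crank about 2.6 turns without letting go. The work was felt at about 17.6 rad, and I stopped at about 17.9 rad before releasing.

**Last checks**
- **Clamping:** the push at the grip ended about 3.8 N above the drag, so roughly 165 N on the valve. The force readings scatter by about 0.5 N, so call it 140–190 N, inside the 110–400 N window.
- **Crank:** it read about 5.37 rad within the turn after release, so it did not slip back.
- **Seating:** the knob top measured 0.220 m against 0.219 m expected, so the valve is down on the bed. It looks square in the picture.
- **Bystanders:** the spanner, bottle, gauge, union and purple look-alike are where they started, to within a few millimetres of measuring error. The small brass look-alike showed only in the scene camera, also unmoved.

**What disagreed**
- **Fingertip position:** the fingertips sat about 23 mm higher than the given tool data says. I first held the crank grip too high, at 16 mm opening, and took it again lower, at 21 mm, before winding. The valve was held near the top of its knob for the same reason. It swung a few degrees in the hand, and I corrected that before setting it down.
- **Sideways load while winding:** it reached about 27 N at the wrist in the first turn until I corrected the hub estimate.

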